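# Set the stock flags on the dispensary bins

## Robot

A 6-joint arm with a two-finger parallel gripper is mounted at the origin on the work surface. World frame = base frame: x ahead of the robot, y to its left, z up, the work surface at z = 0. Lengths are in m, angles in rad, forces in N, time in s.
With the tool pointing down it reaches from about 0.375 to 0.9 m from the base axis. Payload 3.1 kg.
Tool frame: the origin (TCP) lies at the very end of the fingers, on their centre line; the grasp point (between the pads) lies 19 mm behind it (tcp_to_grasp is the distance from the TCP to the grasp point, in m); z points along the fingers, y is the direction in which the jaws open and shut (so a half turn about z gives the same grasp; the last joint's range is limited). The gripper opens to 85 mm and grips with 20 to 120 N. Pads are 22 mm wide; open, the fingers measure 114 mm over their backs; the gripper's body (76 mm by 85 mm) begins 54 mm behind the grasp point. The pads swing forward as they close: fully open they stand 13 mm farther back than shut.
Start: joints at [1.091, 0.527, 1.433, -0, 1.181, -0.178], TCP at [0.186, 0.597, 0.231] pointing down, gripper open.
Joint ranges: [-3.08, 3.08], [-0.75, 2.2], [0.22, 2.44], [-1.43, 4.57], [0, 2.65], [-2.85, 2.85]. Speed limits (rad/s): [2.79, 2.79, 3.14, 3.14, 3.14, 3.14].

## Interface

Orientations are given as a unit quaternion [x, y, z, w].
In Python, from station import sense, snapshot, camera_info, sign_off, tcp_to_grasp gives the robot as it stands.
- The arm moves only by the shell command python3 -m inch 'ROWS' [FORCE]. ROWS is JSON, a list of rows, each a list of 3 entries, a list of its own where there are three numbers: the closure, from -1 (fully open) to 1 (shut), so that 0 is half open, then the shift along the tool's x, y, z normalised to -1 to 1, where 1 is 10 cm, then the turn, a rotation vector about the tool's x, y, z normalised to -1 to 1, where 1 is 360 degrees. In form: [[jaw, [dx, dy, dz], [ax, ay, az]], ...]. A call has 1 to 20 rows; each row is the pose to reach, as a shift and turn from the pose commanded when the call began, along the tool's axes at that moment, turning the shorter way round; what a row does not reach only later rows make up. A row lasts 1/10 s, in which the tool goes at most 50 mm and 8.59 degrees, less where a joint would pass 70% of its speed; a pose out of reach is approached as far as the arm can. A call with a number of a shift or a turn outside -1 to 1 is refused whole. A call with a gripper value outside its range is refused whole. The fingers move at their own pace and stop on an object; FORCE is the grip in N (left out, the last holds). Time passes only in rows, so rows that repeat a pose let the fingers close. It gives the time, the measured TCP pose, the force and the opening at its end, in the units of the state.
- sense(): the state, without advancing time (a new reading comes with each control period).
- snapshot(name): name is "scene" or "side" or "wrist"; returns (picture, depth): 400x640x3 uint8, blue, green, red; 400x640 float32, m along the optical axis (not along the pixel's ray), 0 where there is no reading.
- camera_info(name): a dict with "K" (3x3 intrinsics, pixels), "origin" and "orientation" of the camera in the world. Camera axes: x right, y down, z forward; pixel columns grow to the right and rows downward; lengths in m; the calibration is good to about 2 mm. A picture is of the moment at which its call begins: read the wrist's pose just before it. camera_info takes no time and is no camera call; for the wrist camera it gives the pose at the moment of the call.
- sign_off(): hands the job in, once; it reports no verdict.
The state is a dict: "t": time; "q": joint angles; "qd": joint speeds; "tau": joint torques, N m; "tcp_pos": TCP position; "tool_rot": TCP orientation; "force": force on the tool from outside, world axes, zero at the start; "ft_torque": the same for the moment, N m; "finger_gap": opening from 0.0 (shut) to 1.0 (fully open).
Only numpy, scipy, OpenCV 4.12 (cv2) and the standard library are available. Lean on these libraries where they do the work, as an engineer would, in place of code of your own. Each camera call takes 0.05 s, during which the arm holds its last target.

## Task

Each of the three blue bins on the dispensary table has a hinged flag in front of it that should lie green side up if the bin holds medicine cartons and red side up if the bin is empty. Two are out of date: the empty bin's flag still shows green, and one bin with cartons still shows red. Gently push those two flags right over with your fingertips, without pinching them, so that each lies flat on its other side, and leave the third flag, the cartons, the jars and the stapler as they are.

Things in the scene. Friction and masses are not known exactly. Their poses are not given: they have to be found in the camera images.
- bin_empty: The EMPTY bin (nothing in it); its flag starts at 0 (green, wrong). Fixed unit: blue open bin with a flag stand before it on a grey base plate (6 mm high, 100 mm wide, x -40 to 250 mm). Origin on the table under the middle of the flag's axle; own x points from flag to bin, away from the robot within 0.15 rad; y left, z up
- bin_empty_floor (a point): Centre of the bin's inner floor, 10 mm above the table, 165 mm behind the flag's axle. The bin is 170 mm deep, 140 mm wide; front lip 80 mm behind the axle and 56 mm high; sides slope up over 60 mm to 116 mm at the back; walls 4 mm
- flag_empty (a joint): Flag hinge angle, rad; axle along the unit's x. 0: lies level to the left (+y), green face with white dot up. Grows as the free edge rises and goes over, 1.57 upright, 3.14: level to the right (-y), red face with white bar up. 40 g, lifted by under 0.5 N at its edge; falls to the side it is past upright, lightly damped, stops level. Must be raised from beneath its free edge
- flag_empty_edge (a point): Middle of the flag's free edge, mid-thickness. The flag is a flat plate 50 mm wide (along the axle), 6 mm thick, reaching 70 mm from the axle. Under its outer 50 mm is free space down to the base plate (table beyond 50 mm from the axle)
- flag_empty_pivot (a point): Middle of the flag's axle, 90 mm above the table; axes as the bin unit's. The stand fills x +-36 mm, y +-9 mm; its two cheeks at x = +-33 mm reach 100 mm above the table; a ledge 36 mm wide in y, top 81 mm above the table, lies under the axle
- bin_refilled: The REFILLED bin (holds carton_1, carton_2); its flag starts at 3.14 (red, wrong). Fixed unit: blue open bin with a flag stand before it on a grey base plate (6 mm high, 100 mm wide, x -40 to 250 mm). Origin on the table under the middle of the flag's axle; own x points from flag to bin, away from the robot within 0.15 rad; y left, z up
- bin_refilled_floor (a point): Centre of the bin's inner floor, 10 mm above the table, 165 mm behind the flag's axle. The bin is 170 mm deep, 140 mm wide; front lip 80 mm behind the axle and 56 mm high; sides slope up over 60 mm to 116 mm at the back; walls 4 mm
- flag_refilled (a joint): Flag hinge angle, rad; axle along the unit's x. 0: lies level to the left (+y), green face with white dot up. Grows as the free edge rises and goes over, 1.57 upright, 3.14: level to the right (-y), red face with white bar up. 40 g, lifted by under 0.5 N at its edge; falls to the side it is past upright, lightly damped, stops level. Must be raised from beneath its free edge
- flag_refilled_edge (a point): Middle of the flag's free edge, mid-thickness. The flag is a flat plate 50 mm wide (along the axle), 6 mm thick, reaching 70 mm from the axle. Under its outer 50 mm is free space down to the base plate (table beyond 50 mm from the axle)
- flag_refilled_pivot (a point): Middle of the flag's axle, 90 mm above the table; axes as the bin unit's. The stand fills x +-36 mm, y +-9 mm; its two cheeks at x = +-33 mm reach 100 mm above the table; a ledge 36 mm wide in y, top 81 mm above the table, lies under the axle
- bin_stocked: The STOCKED bin (holds carton_3, carton_4); its flag is at 0 (green), which is right. Fixed unit: blue open bin with a flag stand before it on a grey base plate (6 mm high, 100 mm wide, x -40 to 250 mm). Origin on the table under the middle of the flag's axle; own x points from flag to bin, away from the robot within 0.15 rad; y left, z up
- bin_stocked_floor (a point): Centre of the bin's inner floor, 10 mm above the table, 165 mm behind the flag's axle. The bin is 170 mm deep, 140 mm wide; front lip 80 mm behind the axle and 56 mm high; sides slope up over 60 mm to 116 mm at the back; walls 4 mm
- flag_stocked (a joint): Flag hinge angle, rad; axle along the unit's x. 0: lies level to the left (+y), green face with white dot up. Grows as the free edge rises and goes over, 1.57 upright, 3.14: level to the right (-y), red face with white bar up. 40 g, lifted by under 0.5 N at its edge; falls to the side it is past upright, lightly damped, stops level. Must be raised from beneath its free edge
- flag_stocked_edge (a point): Middle of the flag's free edge, mid-thickness. The flag is a flat plate 50 mm wide (along the axle), 6 mm thick, reaching 70 mm from the axle. Under its outer 50 mm is free space down to the base plate (table beyond 50 mm from the axle)
- flag_stocked_pivot (a point): Middle of the flag's axle, 90 mm above the table; axes as the bin unit's. The stand fills x +-36 mm, y +-9 mm; its two cheeks at x = +-33 mm reach 100 mm above the table; a ledge 36 mm wide in y, top 81 mm above the table, lies under the axle
- carton_1: Medicine carton, white with a coloured stripe, 90 x 45 x 80 mm (x, y, z), loose, standing in the refilled bin, its floor 10 mm above the table. Origin in the middle of its underside. Bystander
- carton_2: Medicine carton, white with a coloured stripe, 90 x 45 x 80 mm (x, y, z), loose, standing in the refilled bin, its floor 10 mm above the table. Origin in the middle of its underside. Bystander
- carton_3: Medicine carton, white with a coloured stripe, 90 x 45 x 80 mm (x, y, z), loose, standing in the stocked bin, its floor 10 mm above the table. Origin in the middle of its underside. Bystander
- carton_4: Medicine carton, white with a coloured stripe, 90 x 45 x 80 mm (x, y, z), loose, standing in the stocked bin, its floor 10 mm above the table. Origin in the middle of its underside. Bystander
- pill_jar_1: White pill jar with blue cap, 44 mm across, 65 mm high, loose on the table between the robot and the flags. Origin in the middle of its underside. Bystander
- pill_jar_2: Amber pill jar with white cap, 44 mm across, 65 mm high, loose on the table between the robot and the flags. Origin in the middle of its underside. Bystander
- stapler: Black and grey stapler, 130 x 35 x 48 mm, loose on the table to the right. Origin in the middle of its underside, x along its length. Bystander

How it is judged:
At the end, for the whole second after the job is handed in: The empty bin's flag lies on its red-up side (joint above 3.0), the other two bins' flags on their green-up side (joint below 0.14), all at rest (below 0.05 rad/s), and every carton, jar and the stapler within 20 mm of where it started (value of joint flag_empty above 3 rad and value of joint each of flag_refilled, flag_stocked below 0.14 rad and velocity of joint flag_empty between -0.05 and 0.05 rad/s and velocity of joint flag_refilled between -0.05 and 0.05 rad/s and velocity of joint flag_stocked between -0.05 and 0.05 rad/s and distance of each of carton_1, carton_2, carton_3, carton_4, pill_jar_1, pill_jar_2, stapler from where it was at the start of the episode below 0.02 m); the robot touches nothing.
It fails at once if a flag or its bin was pinched or pushed hard (over 18 N by the fingers) (contact force between the fingers and bin_empty above 18 N or contact force between the fingers and bin_refilled above 18 N or contact force between the fingers and bin_stocked above 18 N).
It fails at once if the stocked bin's flag, which was right, was swung up (value of joint flag_stocked above 0.5 rad).
It fails at once if a carton, jar or the stapler was lifted, carried or knocked more than 30 mm (distance of any of carton_1, carton_2, carton_3, carton_4, pill_jar_1, pill_jar_2, stapler from where it was at the start of the episode above 0.03 m).
It also fails if it takes over 59 s, if anything falls off the work surface, if the arm or the gripper's body presses on something with over 40 N, if the wrist force passes 120 N, or if a joint passes its speed limit or range.

## Working session

There is one attempt and no reset: what is moved stays moved. The work goes in short steps, Python scripts to look and compute and a shell command to move; the robot and the scene stay as the last step left them, time stands still between calls to the robot, and variables do not carry over. Pictures are saved under pics/ and viewed, and the job is handed in when it is done.

```bash
ls; mkdir -p pics
python3 - <<'E'
from station import *
import cv2,numpy as np
s=sense();print({k:np.round(v,3) for k,v in s.items()}, tcp_to_grasp)
for n in ("scene","side"):
    c=camera_info(n);print(n,c)
    p,d=snapshot(n);cv2.imwrite(f"pics/{n}0.png",p);np.save(f"pics/{n}0.npy",d)
E
```

```text
pics
{'t': np.float64(0.0), 'q': array([ 1.091,  0.528,  1.434,  0.   ,  1.181, -0.178]), 'qd': array([-0.002, -0.002, -0.001, -0.001, -0.   ,  0.003]), 'tau': array([ 0.0000e+00, -4.4234e+01, -1.7803e+01, -0.0000e+00,  8.0000e-03,
        0.0000e+00]), 'tcp_pos': array([0.185, 0.596, 0.23 ]), 'tool_rot': array([ 0.15 ,  0.989, -0.001, -0.   ]), 'force': array([ 0.949, -0.448,  1.116]), 'ft_torque': array([-0.014,  0.03 , -0.007]), 'finger_gap': np.float64(1.0)} 0.0187
scene {'K': array([[518.70183483,   0.        , 322.45095507],
       [  0.        , 518.70183483, 195.84800845],
       [  0.        ,   0.        ,   1.        ]]), 'origin': array([0.93320438, 0.43696815, 1.05958443]), 'orientation': array([ 0.33029765,  0.90669844, -0.24502426, -0.09361896])}
side {'K': array([[446.02242754,   0.        , 318.51794318],
       [  0.        , 446.02242754, 207.62873957],
       [  0.        ,   0.        ,   1.        ]]), 'origin': array([ 0.25191517, -0.93053001,  0.83716398]), 'orientation': array([ 0.88773234, -0.13134559,  0.07043358, -0.43556715])}
```

View pics/scene0.png

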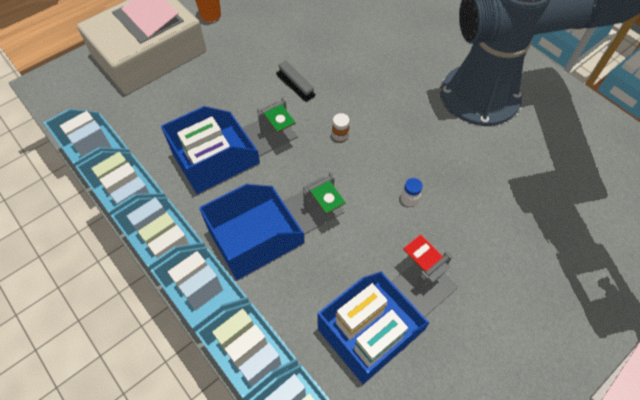

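View pics/side0.png

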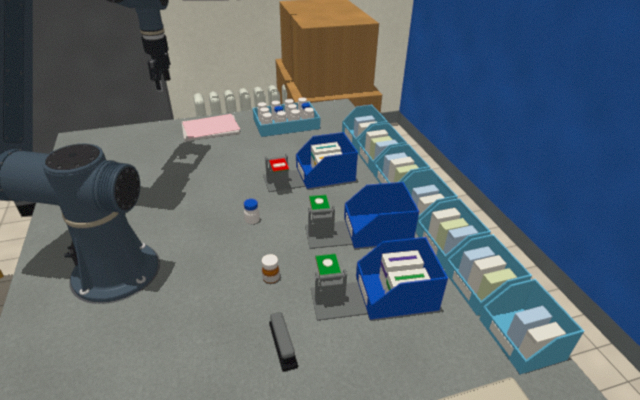

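The scene view shows red (refilled) flag at (425,252), the empty bin's green flag at (324,197), the stocked bin's green flag at (278,119), and the jars at (341,127) and (412,192). Next I'll measure the flags.

```bash
cat > h.py <<'E'
from station import *
import cv2,numpy as np
from scipy.spatial.transform import Rotation as R
def ray(n,uv,z,c=None):
    c=c or camera_info(n);K=c["K"];uv=np.atleast_2d(uv).astype(float)
    d=np.c_[(uv-[K[0,2],K[1,2]])/[K[0,0],K[1,1]],np.ones(len(uv))]
    d=R.from_quat(c["orientation"]).apply(d);o=np.array(c["origin"])
    return o+d*((z-o[2])/d[:,2])[:,None]
def flags(n,p,z=.093,c=None):
    h=cv2.cvtColor(p,cv2.COLOR_BGR2HSV);out=[]
    for name,m in (("green",cv2.inRange(h,(45,120,50),(75,255,255))),("red",cv2.inRange(h,(0,170,90),(5,255,255))|cv2.inRange(h,(174,170,90),(180,255,255)))):
        cs,_=cv2.findContours(m,cv2.RETR_EXTERNAL,cv2.CHAIN_APPROX_NONE)
        for q in cs:
            if cv2.contourArea(q)<120: continue
            w=ray(n,q[:,0],z,c)[:,:2]
            r=cv2.minAreaRect((w*1000).astype(np.float32))
            out.append((name,cv2.boundingRect(q),np.round(r[0],1),np.round(r[1],1),round(r[2],1),np.round(cv2.boxPoints(r)).tolist()))
    return out
E
python3 - <<'E'
from h import *
for n in("scene","side"):
    p=cv2.imread(f"pics/{n}0.png");print(n)
    for f in flags(n,p):print(*f)
print(ray("scene",[[413,181],[341,119]],.065),ray("side",[[251,205],[270,261]],.065))
E
```

```text
scene
green (311, 181, 34, 32) [554.2  16. ] [65.3 50.5] 81.4 [[524.0, -13.0], [574.0, -20.0], [584.0, 44.0], [534.0, 52.0]]
green (264, 105, 31, 27) [ 501.2 -221.9] [66.6 51.2] 82.0 [[471.0, -251.0], [522.0, -258.0], [531.0, -192.0], [481.0, -185.0]]
red (404, 235, 38, 36) [492.  240.8] [63.2 49.2] 89.3 [[467.0, 210.0], [516.0, 209.0], [517.0, 272.0], [468.0, 273.0]]
side
green (316, 254, 25, 21) [ 500.6 -222.9] [63.  48.7] 82.3 [[472.0, -251.0], [521.0, -257.0], [529.0, -195.0], [481.0, -188.0]]
green (310, 195, 20, 15) [553.   15.1] [61.9 48.3] 81.7 [[525.0, -12.0], [572.0, -19.0], [581.0, 42.0], [534.0, 49.0]]
red (270, 158, 19, 13) [489.2 238.1] [65.1 50.6] 86.9 [[462.0, 207.0], [513.0, 204.0], [516.0, 269.0], [466.0, 272.0]]
[[ 0.36821749  0.09759186  0.065     ]
 [ 0.37609306 -0.14106543  0.065     ]] [[ 0.37370568  0.08982591  0.065     ]
 [ 0.37755402 -0.14722272  0.065     ]]
```

The views agree to about 3 mm. The empty bin's flag has its free edge at about (0.558, 0.047) with the unit turned about -8.5°. The refilled flag's free edge is at about (0.490, 0.208), turned about -2°. I'll tilt the shut fingers sideways by 50°, go under each free edge and push it over.

```bash
cat >> h.py <<'E'
def Rt(yaw,tilt,side):  # tool y horizontally at world yaw 90+yaw deg; side=-1: points to -y, +1: to +y
    e=np.array([-np.sin(np.radians(yaw)),np.cos(np.radians(yaw)),0]);z=np.array([0,0,-1.])
    t=np.radians(tilt);x=np.cross(e,z)
    zt=np.cos(t)*z+side*np.sin(t)*e
    return R.from_matrix(np.c_[x,np.cross(zt,x),zt])
def rows(pts,Rg,s=None):
    s=s or sense();Rc=R.from_quat(s["tool_rot"])
    print("t",round(s["t"],2),"tcp",np.round(s["tcp_pos"],4),"F",np.round(s["force"],1),"q",np.round(s["q"],2))
    print("turn",np.round((Rc.inv()*Rg).as_rotvec()/(2*np.pi),4))
    for p in np.atleast_2d(pts):print(np.round(p,3),"shift",np.round(Rc.inv().apply(p-s["tcp_pos"])*10,3))
U={"e":(np.array([.558,.047]),np.radians(-8.5),1),"r":(np.array([.490,.208]),np.radians(-2),-1)}
def fp(k,sz): # (s mm outward from axle, z m) -> world
    E,a,sg=U[k];u=sg*np.array([-np.sin(a),np.cos(a)]);P=E-.07*u
    return np.array([[*(P+u*s/1000),z] for s,z in sz])
E
python3 - <<'E'
from h import *
rows([[.35,.45,.28],[.5,.3,.28],*fp("e",[(130,.25)])],Rt(10,50,-1))
E
```

```text
t 0.1 tcp [0.1854 0.5962 0.2304] F [-0.8 -0.6 -0.3] q [ 1.09  0.53  1.43  0.    1.18 -0.18]
turn [ 0.1359 -0.0332 -0.0708]
[0.35 0.45 0.28] shift [-2.006 -0.907 -0.495]
[0.5  0.3  0.28] shift [-3.884 -1.894 -0.493]
[0.567 0.106 0.25 ] shift [-5.098 -3.544 -0.191]
```

```bash
python3 -m inch '[[1,[-0.25,-0.12,-0.15],[0,0,0]],[1,[-0.5,-0.24,-0.3],[0,0,0]],[1,[-0.75,-0.36,-0.45],[0,0,0]],[1,[-1,-0.48,-0.5],[0,0,0]]]' 30
python3 -m inch '[[1,[-0.3,-0.12,0],[0,0,0]],[1,[-0.6,-0.24,0],[0,0,0]],[1,[-1,-0.44,0],[0,0,0]]]'
python3 -m inch '[[1,[-0.3,-0.12,0],[0,0,0]],[1,[-0.6,-0.24,0],[0,0,0]],[1,[-1,-0.5,0],[0,0,0]]]'
python3 -m inch '[[1,[-0.3,-0.12,0],[0,0,0]],[1,[-0.6,-0.24,0],[0,0,0]],[1,[-0.9,-0.5,0],[0,0,0]],[1,[-0.9,-0.5,0],[0,0,0]]]'
python3 - <<'E'
from h import *
rows([*fp("e",[(130,.25)])],Rt(10,50,-1))
E
```

```text
t: 0.5
tcp_pos: [0.2679, 0.5209, 0.2825]
tool_rot: [0.15, 0.989, 0.001, 0.001]
force: [0.4, 0.2, -0.4]
finger_gap: 0.33
t: 0.8
tcp_pos: [0.3495, 0.4492, 0.281]
tool_rot: [0.149, 0.989, 0.0, -0.0]
force: [0.4, -0.4, 0.9]
finger_gap: 0.003
t: 1.1
tcp_pos: [0.4304, 0.372, 0.2809]
tool_rot: [0.149, 0.989, 0.0, -0.0]
force: [0.1, 0.2, -0.5]
finger_gap: -0.0
t: 1.5
tcp_pos: [0.5037, 0.2938, 0.2807]
tool_rot: [0.153, 0.988, -0.001, 0.0]
force: [-1.0, -0.1, 0.1]
finger_gap: 0.001
t 1.5 tcp [0.5037 0.2938 0.2807] F [-1.  -0.1  0.1] q [ 0.34  0.42  1.48 -0.    1.24 -0.93]
turn [ 0.1358 -0.0333 -0.0717]
[0.567 0.106 0.25 ] shift [-1.168 -1.596  0.311]
```

```bash
python3 -m inch '[[1,[-0.1,-0.1,0],[0.017,-0.004,-0.009]],[1,[-0.2,-0.2,0],[0.034,-0.008,-0.018]],[1,[-0.35,-0.35,0],[0.051,-0.012,-0.027]],[1,[-0.5,-0.5,0],[0.068,-0.016,-0.036]],[1,[-0.65,-0.65,0],[0.085,-0.021,-0.045]],[1,[-0.8,-0.8,0],[0.102,-0.025,-0.054]],[1,[-0.95,-0.95,0],[0.119,-0.029,-0.063]],[1,[-1,-1,0],[0.136,-0.033,-0.072]],[1,[-1,-1,0],[0.136,-0.033,-0.072]],[1,[-1,-1,0],[0.136,-0.033,-0.072]]]'
python3 - <<'E'
from h import *
rows(fp("e",[(130,.25),(130,.15),(130,.052)]),Rt(10,50,-1))
p,d=snapshot("scene");cv2.imwrite("pics/s1.png",p)
E
```

```text
t: 2.5
tcp_pos: [0.5662, 0.1731, 0.2806]
tool_rot: [-0.083, 0.903, -0.42, 0.036]
force: [0.3, -0.3, 0.2]
finger_gap: -0.004
t 2.5 tcp [0.5662 0.1731 0.2806] F [ 0.3 -0.3  0.2] q [ 0.48  0.63  1.39 -0.82  1.49 -1.04]
turn [0.0005 0.0004 0.0011]
[0.567 0.106 0.25 ] shift [ 0.112 -0.191  0.701]
[0.567 0.106 0.15 ] shift [0.109 0.573 1.346]
[0.567 0.106 0.052] shift [0.105 1.322 1.978]
```

View pics/s1.png

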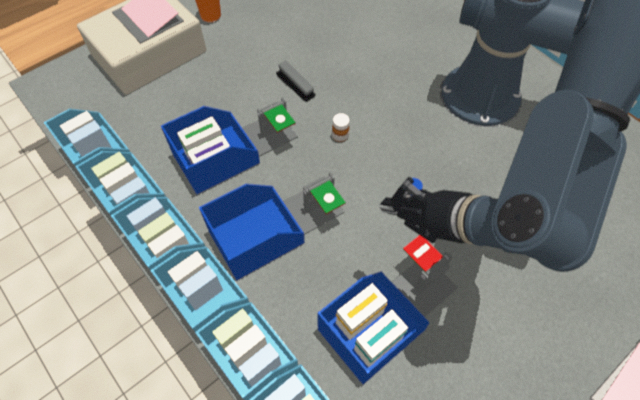

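The scene view shows the tilted tool clear of everything, with its tip at (388,205). The wrist housing at (525,215) will pass over the refilled stand, so I'll check how low it gets.

Run:
```python
from h import *
p,d=snapshot("side");cv2.imwrite("pics/side1.png",p);np.save("pics/side1.npy",d)
c=camera_info("side");K=c["K"]
v,u=np.mgrid[0:400,0:640]
P=np.stack([(u-K[0,2])/K[0,0]*d,(v-K[1,2])/K[1,1]*d,d],-1).reshape(-1,3)
W=R.from_quat(c["orientation"]).apply(P)+c["origin"]
m=(d.ravel()>0)
s=sense();a=R.from_quat(s["tool_rot"]).as_matrix();L=(W-s["tcp_pos"])@a
m&=(L[:,2]<-.0)&(L[:,2]>-.45)&(np.hypot(L[:,0],L[:,1])<.2)&(W[:,2]>.13)
for z in np.arange(-.44,0,.04):
    k=m&(abs(L[:,2]-z)<.02)
    if k.sum()>5:print(round(z,2),k.sum(),"minz",W[k,2].min().round(3),"at",W[k][W[k,2].argmin()].round(3),"x",L[k,0].min().round(3),L[k,0].max().round(3),"y",L[k,1].min().round(3),L[k,1].max().round(3))
```

```text
-0.32 329 minz 0.462 at [0.472 0.402 0.462] x -0.056 0.183 y -0.096 0.033
-0.28 1925 minz 0.425 at [0.48  0.38  0.425] x -0.061 0.18 y -0.13 0.033
-0.24 516 minz 0.408 at [0.505 0.393 0.408] x -0.043 0.151 y -0.098 0.051
-0.2 336 minz 0.388 at [0.508 0.317 0.388] x -0.028 0.039 y -0.039 0.017
-0.16 316 minz 0.368 at [0.509 0.276 0.368] x -0.03 0.04 y -0.041 0.012
-0.12 350 minz 0.332 at [0.535 0.279 0.332] x -0.035 0.04 y -0.044 0.037
-0.08 345 minz 0.289 at [0.54  0.255 0.289] x -0.012 0.023 y -0.064 0.06
-0.04 206 minz 0.287 at [0.545 0.23  0.287] x -0.011 0.016 y -0.042 0.038
```

View pics/side1.png

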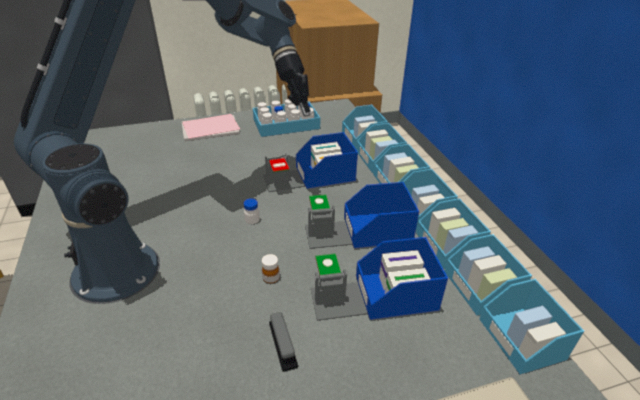

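The side view and depth show that, after lowering, the tool would come low next to the refilled flag if it goes down at s=130 mm. I'll descend closer to the empty bin's flag, at s=92 mm, where there is ample room.

Run:
```python
from h import *
rows(fp("e",[(92,.25),(92,.15),(92,.052)]),Rt(10,50,-1))
```

```text
t 2.6 tcp [0.567  0.1727 0.282 ] F [-0.2 -0.7 -0.6] q [ 0.48  0.63  1.39 -0.82  1.49 -1.04]
turn [0.0005 0.0006 0.0007]
[0.561 0.069 0.25 ] shift [ 0.242 -0.409  0.98 ]
[0.561 0.069 0.15 ] shift [0.241 0.355 1.626]
[0.561 0.069 0.052] shift [0.24  1.104 2.258]
```

```bash
python3 -m inch '[[1,[0.06,-0.1,0.25],[0,0,0]],[1,[0.12,-0.2,0.5],[0,0,0]],[1,[0.18,-0.3,0.75],[0,0,0]],[1,[0.24,-0.41,0.98],[0,0,0]],[1,[0.24,-0.41,0.98],[0,0,0]]]'
python3 -m inch '[[1,[0,0.19,0.16],[0,0,0]],[1,[0,0.38,0.32],[0,0,0]],[1,[0,0.57,0.48],[0,0,0]],[1,[0,0.77,0.64],[0,0,0]],[1,[0,0.77,0.64],[0,0,0]]]'
python3 - <<'E'
from h import *
rows(fp("e",[(92,.15),(92,.1),(92,.052)]),Rt(10,50,-1))
p,d=snapshot("side");cv2.imwrite("pics/side2.png",p)
E
```

```text
t: 3.1
tcp_pos: [0.5603, 0.0654, 0.2501]
tool_rot: [-0.08, 0.903, -0.42, 0.035]
force: [-0.6, -0.0, -0.4]
finger_gap: 0.003
t: 3.6
tcp_pos: [0.5601, 0.0692, 0.1474]
tool_rot: [-0.083, 0.903, -0.42, 0.035]
force: [-0.7, 0.3, -0.5]
finger_gap: 0.001
t 3.6 tcp [0.5601 0.0692 0.1474] F [-0.7  0.3 -0.5] q [ 0.33  0.75  1.64 -0.96  1.17 -0.83]
turn [0.0004 0.     0.0013]
[0.561 0.069 0.15 ] shift [-0.01  -0.024 -0.012]
[0.561 0.069 0.1  ] shift [-0.013  0.358  0.311]
[0.561 0.069 0.052] shift [-0.016  0.725  0.62 ]
```

View pics/side2.png

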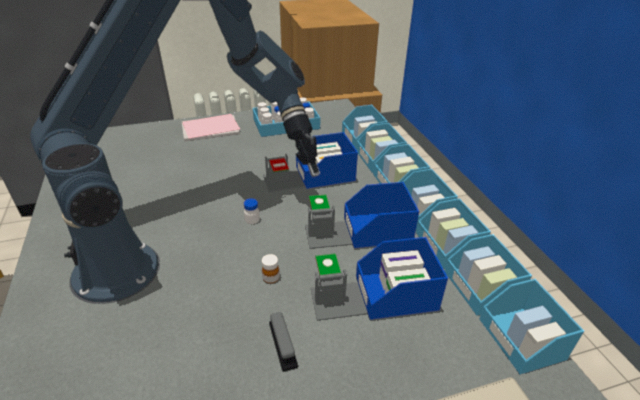

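The tip at (316,172) is just above and outside the free edge of the green flag at (319,202). I'll go down now.

```bash
python3 -m inch '[[1,[0,0.12,0.1],[0,0,0]],[1,[0,0.24,0.2],[0,0,0]],[1,[0,0.36,0.3],[0,0,0]],[1,[0,0.48,0.41],[0,0,0]],[1,[0,0.6,0.51],[0,0,0]],[1,[0,0.72,0.61],[0,0,0]],[1,[0,0.72,0.61],[0,0,0]],[1,[0,0.72,0.61],[0,0,0]]]'
python3 - <<'E'
from h import *
p,d=snapshot("scene");cv2.imwrite("pics/s3.png",cv2.resize(p[100:300,200:520],(800,500)))
p,d=snapshot("side");cv2.imwrite("pics/side3.png",cv2.resize(p[120:280,220:476],(800,500)))
rows(fp("e",[(64,.052),(62,.079),(57,.109),(44,.131),(24,.139),(9,.139),(-3,.134),(60,.16)]),Rt(10,50,-1))
E
```

```text
t: 4.45
tcp_pos: [0.5605, 0.0683, 0.0546]
tool_rot: [-0.083, 0.903, -0.421, 0.036]
force: [0.3, 0.4, 0.3]
finger_gap: 0.002
t 4.55 tcp [0.561  0.0685 0.0556] F [-0.2 -0.3  0.1] q [ 0.32  0.91  1.64 -1.03  1.08 -0.68]
turn [0.0002 0.0005 0.0009]
[0.557 0.041 0.052] shift [ 0.088 -0.141  0.224]
[0.557 0.039 0.079] shift [ 0.095 -0.36   0.065]
[0.556 0.034 0.109] shift [ 0.112 -0.62  -0.092]
[0.554 0.021 0.131] shift [ 0.154 -0.868 -0.139]
[0.551 0.002 0.139] shift [ 0.219 -1.051 -0.046]
[ 0.549 -0.013  0.139] shift [ 0.267 -1.142  0.063]
[ 0.547 -0.025  0.134] shift [ 0.306 -1.177  0.182]
[0.557 0.037 0.16 ] shift [ 0.103 -0.992 -0.442]
```

View pics/s3.png

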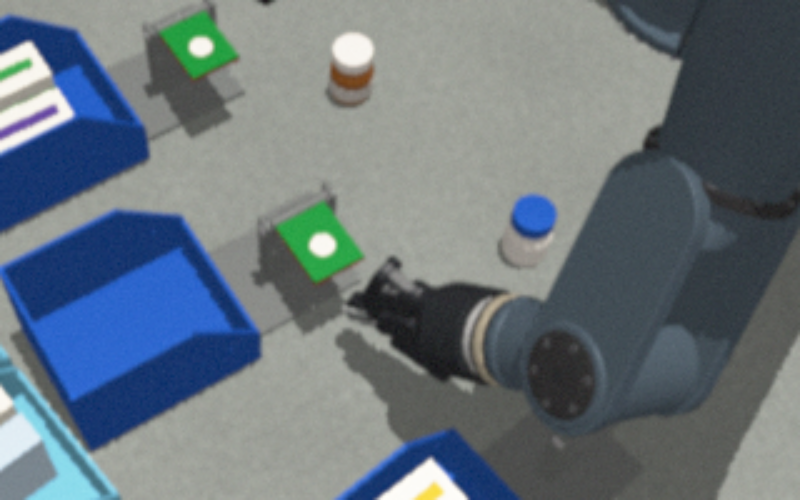

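View pics/side3.png

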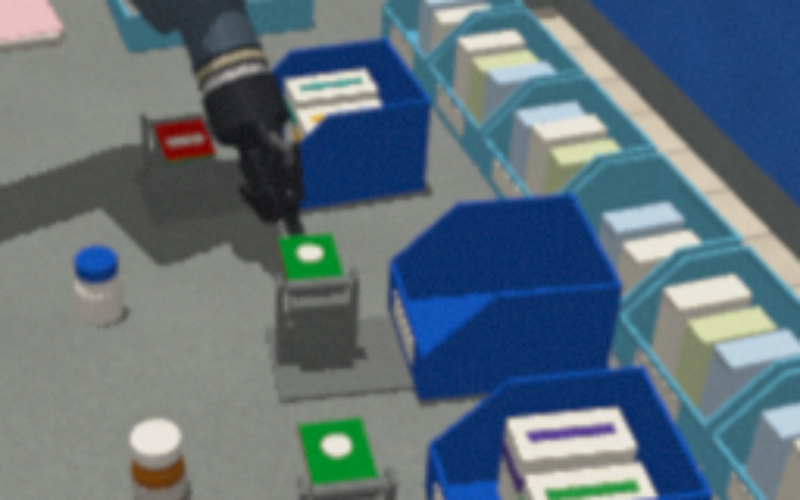

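Both views show the tip just outside the free edge and low, at (355,300) in the scene crop. I'll insert it 28 mm underneath.

```bash
python3 -m inch '[[1,[0.02,-0.03,0.06],[0,0,0]],[1,[0.04,-0.07,0.11],[0,0,0]],[1,[0.06,-0.1,0.16],[0,0,0]],[1,[0.08,-0.13,0.21],[0,0,0]],[1,[0.08,-0.13,0.21],[0,0,0]],[1,[0.08,-0.13,0.21],[0,0,0]]]'
python3 - <<'E'
from h import *
p,d=snapshot("scene");cv2.imwrite("pics/s4.png",cv2.resize(p[150:250,270:430],(800,500)))
for f in flags("scene",p):print(*f[:5])
rows(fp("e",[(64,.052),(62,.079),(57,.109),(44,.131),(24,.139),(9,.139),(-3,.134),(60,.16)]),Rt(10,50,-1))
E
```

```text
t: 5.15
tcp_pos: [0.5572, 0.0426, 0.0516]
tool_rot: [-0.082, 0.903, -0.42, 0.037]
force: [0.1, -0.6, 0.2]
finger_gap: -0.001
green (311, 181, 33, 32) [554.3  16.7] [66.8 50.5] 81.4
green (264, 105, 31, 27) [ 501.4 -222. ] [66.2 51.1] 82.7
t 5.2 tcp [0.5573 0.0429 0.0516] F [0.5 0.4 0.5] q [ 0.28  0.91  1.68 -1.08  1.04 -0.65]
turn [0.0003 0.0004 0.0009]
[0.557 0.041 0.052] shift [ 0.005 -0.014  0.011]
[0.557 0.039 0.079] shift [ 0.012 -0.233 -0.149]
[0.556 0.034 0.109] shift [ 0.029 -0.493 -0.306]
[0.554 0.021 0.131] shift [ 0.072 -0.74  -0.353]
[0.551 0.002 0.139] shift [ 0.137 -0.923 -0.26 ]
[ 0.549 -0.013  0.139] shift [ 0.185 -1.015 -0.151]
[ 0.547 -0.025  0.134] shift [ 0.224 -1.049 -0.032]
[0.557 0.037 0.16 ] shift [ 0.021 -0.865 -0.656]
```

View pics/s4.png

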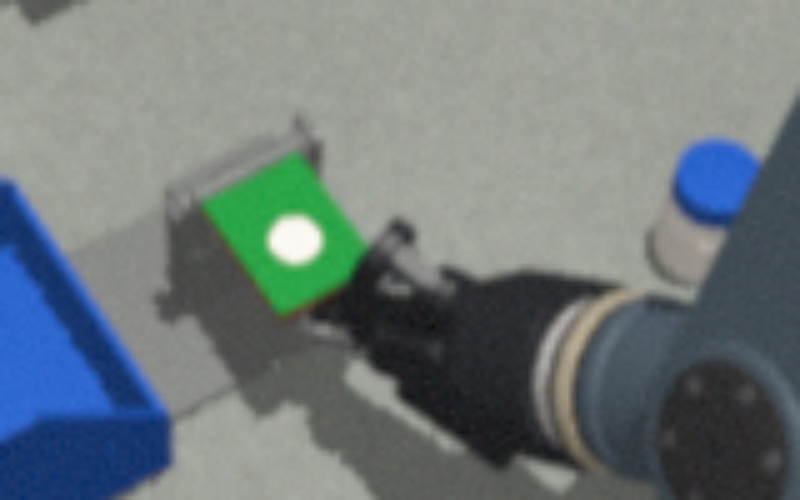

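The tip is under the free edge, at (330,300) in the crop, and the flag is still level. I'll lift and push it over.

```bash
python3 -m inch '[[1,[0.01,-0.08,-0.05],[0,0,0]],[1,[0.01,-0.16,-0.1],[0,0,0]],[1,[0.01,-0.24,-0.15],[0,0,0]],[1,[0.02,-0.32,-0.2],[0,0,0]],[1,[0.02,-0.4,-0.25],[0,0,0]],[1,[0.03,-0.49,-0.3],[0,0,0]],[1,[0.04,-0.57,-0.33],[0,0,0]],[1,[0.06,-0.66,-0.35],[0,0,0]],[1,[0.07,-0.74,-0.35],[0,0,0]]]'
python3 - <<'E'
from h import *
p,d=snapshot("scene");cv2.imwrite("pics/s5.png",cv2.resize(p[150:250,270:430],(800,500)))
rows(fp("e",[(44,.131),(24,.139),(9,.139),(-3,.134),(60,.16)]),Rt(10,50,-1))
E
```

```text
t: 6.1
tcp_pos: [0.5541, 0.0208, 0.1316]
tool_rot: [-0.082, 0.903, -0.42, 0.037]
force: [-0.7, 0.3, -0.1]
finger_gap: -0.001
t 6.15 tcp [0.5543 0.02   0.1325] F [ 0.8 -0.6  1.1] q [ 0.25  0.76  1.71 -1.05  1.08 -0.78]
turn [0.     0.0004 0.0008]
[0.554 0.021 0.131] shift [-0.001  0.02  -0.   ]
[0.551 0.002 0.139] shift [ 0.064 -0.163  0.094]
[ 0.549 -0.013  0.139] shift [ 0.112 -0.255  0.202]
[ 0.547 -0.025  0.134] shift [ 0.15  -0.289  0.322]
[0.557 0.037 0.16 ] shift [-0.052 -0.105 -0.303]
```

View pics/s5.png

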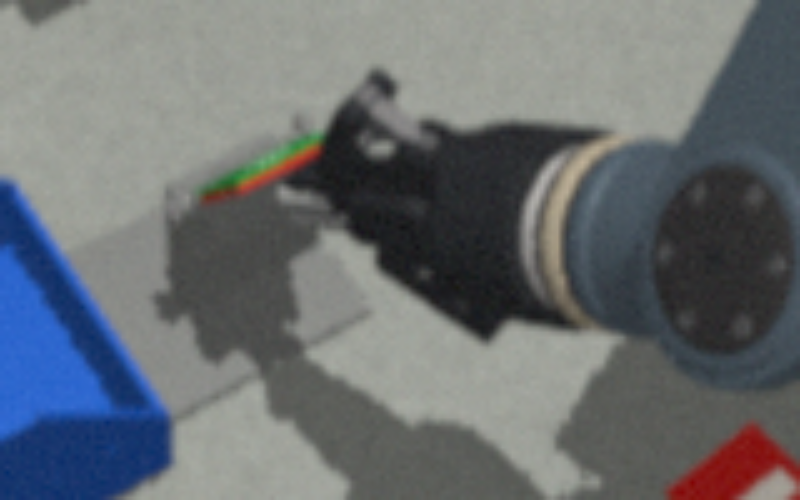

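The flag stands at roughly 60–70°, with its edge at (265,165). I'll push it past upright and then back off.

```bash
python3 -m inch '[[1,[0.02,-0.05,0.03],[0,0,0]],[1,[0.04,-0.1,0.06],[0,0,0]],[1,[0.06,-0.16,0.09],[0,0,0]],[1,[0.08,-0.21,0.14],[0,0,0]],[1,[0.11,-0.26,0.2],[0,0,0]],[1,[0.13,-0.28,0.26],[0,0,0]],[1,[0.15,-0.29,0.32],[0,0,0]],[1,[0.15,-0.29,0.32],[0,0,0]],[1,[0.15,-0.29,0.32],[0,0,0]]]'
python3 - <<'E'
from h import *
p,d=snapshot("scene");cv2.imwrite("pics/s6.png",cv2.resize(p[150:250,270:430],(800,500)))
rows([*fp("e",[(60,.16)]),[.557,.037,.25]],Rt(10,50,-1))
E
```

```text
t: 7.05
tcp_pos: [0.5471, -0.0241, 0.1321]
tool_rot: [-0.082, 0.903, -0.42, 0.036]
force: [0.5, -0.1, 0.3]
finger_gap: -0.001
t 7.1 tcp [ 0.5473 -0.0239  0.1322] F [-0.9  0.4  0.2] q [ 0.17  0.74  1.78 -1.12  1.02 -0.76]
turn [0.0002 0.0004 0.001 ]
[0.557 0.037 0.16 ] shift [-0.199  0.163 -0.626]
[0.557 0.037 0.25 ] shift [-0.201 -0.527 -1.204]
```

View pics/s6.png

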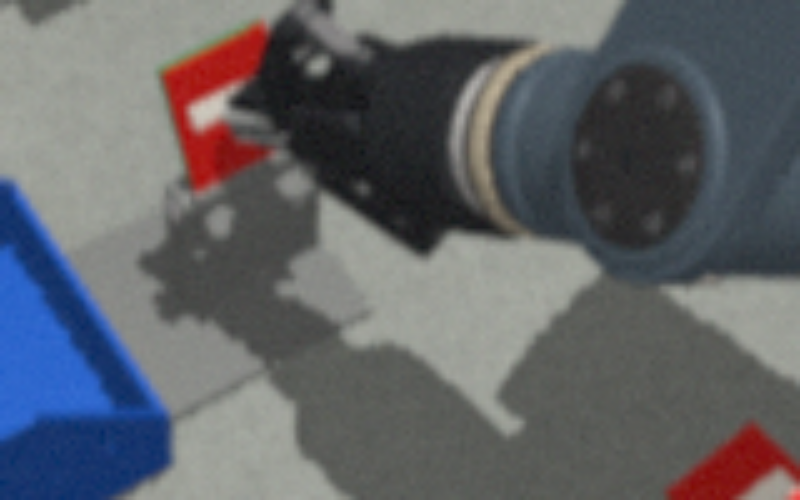

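The flag is past upright and falling with its red side up, at (210,110). I'll back off outward and up.

```bash
python3 -m inch '[[1,[-0.05,0,-0.15],[0,0,0]],[1,[-0.1,0,-0.3],[0,0,0]],[1,[-0.15,0,-0.45],[0,0,0]],[1,[-0.2,0,-0.63],[0,0,0]],[1,[-0.2,-0.15,-0.75],[0,0,0]],[1,[-0.2,-0.35,-0.9],[0,0,0]],[1,[-0.2,-0.53,-1],[0,0,0]],[1,[-0.2,-0.8,-1],[0,0,0]],[1,[-0.2,-1,-1],[0,0,0]],[1,[-0.2,-1,-1],[0,0,0]]]'
python3 - <<'E'
from h import *
p,d=snapshot("scene");cv2.imwrite("pics/s7.png",p)
for f in flags("scene",p):print(*f[:5])
rows([.47,.09,.28],Rt(0,50,1))
E
```

```text
t: 8.1
tcp_pos: [0.5664, -0.0084, 0.2763]
tool_rot: [-0.081, 0.903, -0.42, 0.039]
force: [0.1, 0.6, -0.2]
finger_gap: 0.003
green (264, 105, 31, 27) [ 501.5 -222. ] [66.6 50.7] 82.0
red (404, 235, 38, 36) [492.  240.6] [63.3 48.5] 88.8
red (294, 154, 32, 33) [539.4 -61.6] [73.5 48.5] 76.6
t 8.15 tcp [ 0.5656 -0.0079  0.2746] F [-0.3 -0.2 -0.8] q [ 0.19  0.53  1.64 -0.96  1.21 -1.08]
turn [-2.766e-01  1.000e-04  3.260e-02]
[0.47 0.09 0.28] shift [ 0.765  0.689 -0.903]
```

View pics/s7.png

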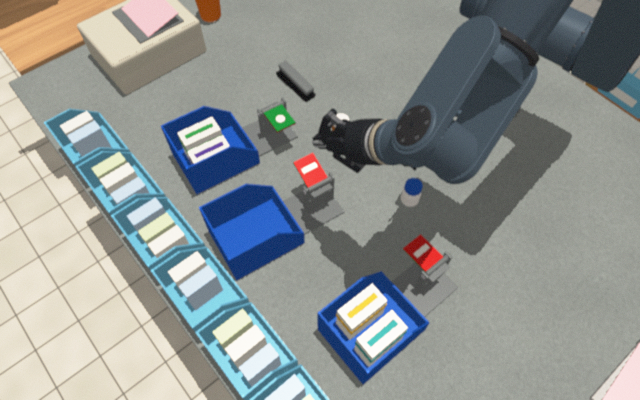

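The empty bin's flag at (310,168) now lies flat, red up, and the others are unchanged. I'll swing the tool over to tilt the other way for the refilled flag.

```bash
python3 -m inch '[[1,[0,0,0],[-0.02,0,0.002]],[1,[0,0,0],[-0.04,0,0.005]],[1,[0,0,0],[-0.06,0,0.007]],[1,[0,0,0],[-0.08,0,0.01]],[1,[0,0,0],[-0.1,0,0.012]],[1,[0,0,0],[-0.12,0,0.014]],[1,[0,0,0],[-0.14,0,0.016]],[1,[0,0,0],[-0.16,0,0.019]],[1,[0,0,0],[-0.18,0,0.021]],[1,[0,0,0],[-0.2,0,0.024]],[1,[0,0,0],[-0.22,0,0.026]],[1,[0,0,0],[-0.24,0,0.028]],[1,[0,0,0],[-0.26,0,0.031]],[1,[0,0,0],[-0.277,0,0.033]],[1,[0,0,0],[-0.277,0,0.033]],[1,[0,0,0],[-0.277,0,0.033]]]'
python3 - <<'E'
from h import *
rows([*fp("r",[(92,.27),(92,.15),(92,.052)])],Rt(0,50,1))
p,d=snapshot("scene");cv2.imwrite("pics/s8.png",p)
E
```

```text
t: 9.75
tcp_pos: [0.565, -0.0077, 0.2723]
tool_rot: [0.002, 0.906, 0.423, -0.002]
force: [0.3, -0.3, 0.1]
finger_gap: -0.002
t 9.75 tcp [ 0.565  -0.0077  0.2723] F [ 0.3 -0.3  0.1] q [-0.58  0.59  1.53  0.7   1.6  -2.34]
turn [ 0.0002 -0.0004 -0.0008]
[0.489 0.186 0.27 ] shift [0.76  1.222 1.502]
[0.489 0.186 0.15 ] shift [0.753 0.302 2.272]
[0.489 0.186 0.052] shift [ 0.748 -0.45   2.901]
```

View pics/s8.png

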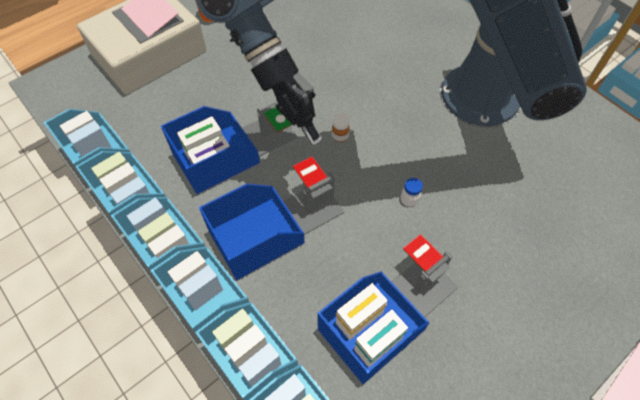

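The tool, tip at (315,138), now points to the left. I'll move across at height to the right of the refilled flag.

```bash
python3 -m inch '[[1,[0.1,0.15,0.18],[0,0,0]],[1,[0.2,0.3,0.37],[0,0,0]],[1,[0.3,0.45,0.56],[0,0,0]],[1,[0.4,0.6,0.75],[0,0,0]]]'
python3 -m inch '[[1,[0.1,0.15,0.18],[0,0,0]],[1,[0.2,0.3,0.37],[0,0,0]],[1,[0.3,0.45,0.56],[0,0,0]],[1,[0.36,0.62,0.75],[0,0,0]],[1,[0.36,0.62,0.75],[0,0,0]],[1,[0.36,0.62,0.75],[0,0,0]]]'
python3 - <<'E'
from h import *
rows([*fp("r",[(92,.27),(92,.16),(92,.052)])],Rt(0,50,1))
p,d=snapshot("scene");cv2.imwrite("pics/s9.png",p)
E
```

```text
t: 10.2
tcp_pos: [0.5248, 0.0899, 0.2723]
tool_rot: [-0.0, 0.906, 0.422, -0.0]
force: [-0.2, -0.2, -0.2]
finger_gap: 0.001
t: 10.8
tcp_pos: [0.4891, 0.1863, 0.2717]
tool_rot: [-0.001, 0.906, 0.422, -0.0]
force: [-0.1, 0.2, 0.3]
finger_gap: 0.001
t 10.8 tcp [0.4891 0.1863 0.2717] F [-0.1  0.2  0.3] q [-0.31  0.45  1.83  0.85  1.33 -2.3 ]
turn [-0.0001 -0.0002  0.0001]
[0.489 0.186 0.27 ] shift [-0.001 -0.015  0.009]
[0.489 0.186 0.16 ] shift [-0.002 -0.857  0.716]
[0.489 0.186 0.052] shift [-0.002 -1.684  1.411]
```

View pics/s9.png

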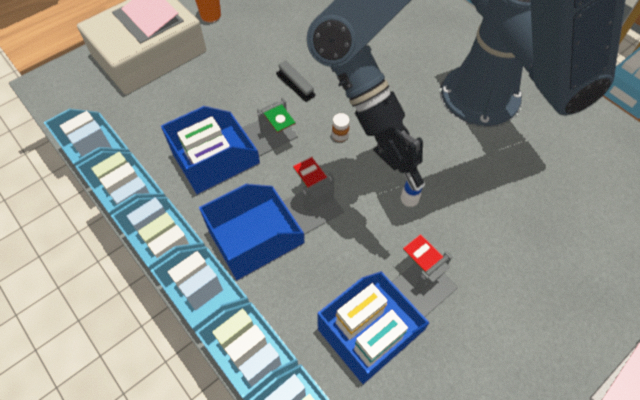

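```bash
python3 -m inch '[[1,[0,-0.17,0.14],[0,0,0]],[1,[0,-0.34,0.28],[0,0,0]],[1,[0,-0.51,0.43],[0,0,0]],[1,[0,-0.68,0.57],[0,0,0]],[1,[0,-0.85,0.71],[0,0,0]],[1,[0,-0.85,0.71],[0,0,0]]]'
python3 - <<'E'
from h import *
rows([*fp("r",[(92,.16),(92,.052)])],Rt(0,50,1))
p,d=snapshot("side");cv2.imwrite("pics/side10.png",p)
E
```

```text
t: 11.45
tcp_pos: [0.4892, 0.1841, 0.1581]
tool_rot: [0.003, 0.906, 0.423, -0.002]
force: [0.1, -0.7, -0.7]
finger_gap: 0.0
t 11.45 tcp [0.4892 0.1841 0.1581] F [ 0.1 -0.7 -0.7] q [-0.32  0.66  1.9   0.92  1.15 -2.53]
turn [ 0.0002 -0.0003 -0.0011]
[0.489 0.186 0.16 ] shift [0.    0.026 0.002]
[0.489 0.186 0.052] shift [-0.007 -0.802  0.695]
```

View pics/side10.png

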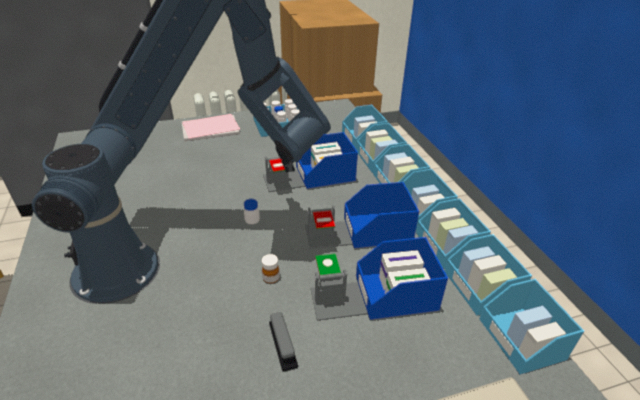

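The tool is to the right of the refilled flag, with nothing touched. Joint 6 is nearing its limit (-2.53 of -2.85), so I'll relieve it with a 15° twist about the tool axis.

```bash
python3 -m inch '[[1,[0,0,0],[0,0,0.014]],[1,[0,0,0],[0,0,0.028]],[1,[0,0,0],[0,0,0.042]],[1,[0,0,0],[0,0,0.042]]]'
python3 - <<'E'
from h import *
rows([*fp("r",[(92,.16),(92,.05)])],Rt(0,50,1)*R.from_rotvec([0,0,np.radians(15)]))
E
```

```text
t: 11.9
tcp_pos: [0.4901, 0.1845, 0.1613]
tool_rot: [0.12, 0.898, 0.419, -0.055]
force: [0.6, -0.5, 0.0]
finger_gap: -0.0
t 11.9 tcp [0.4901 0.1845 0.1613] F [ 0.6 -0.5  0. ] q [-0.32  0.65  1.9   0.92  1.15 -2.26]
turn [ 0.0002  0.0002 -0.0006]
[0.489 0.186 0.16 ] shift [ 0.008 -0.003  0.019]
[0.489 0.186 0.05 ] shift [-0.212 -0.817  0.726]
```

```bash
python3 -m inch '[[1,[-0.03,-0.12,0.1],[0,0,0]],[1,[-0.06,-0.24,0.21],[0,0,0]],[1,[-0.1,-0.37,0.32],[0,0,0]],[1,[-0.13,-0.5,0.43],[0,0,0]],[1,[-0.16,-0.62,0.53],[0,0,0]],[1,[-0.19,-0.72,0.63],[0,0,0]],[1,[-0.21,-0.82,0.71],[0,0,0]],[1,[-0.21,-0.82,0.71],[0,0,0]],[1,[-0.21,-0.82,0.71],[0,0,0]]]'
python3 - <<'E'
from h import *
p,d=snapshot("scene");cv2.imwrite("pics/s11.png",cv2.resize(p[120:320,260:580],(800,500)))
rows([*fp("r",[(92,.052),(64,.052)])],Rt(0,50,1)*R.from_rotvec([0,0,np.radians(15)]))
E
```

```text
t: 12.8
tcp_pos: [0.4879, 0.1851, 0.0499]
tool_rot: [0.12, 0.898, 0.42, -0.056]
force: [-0.4, -0.8, -0.1]
finger_gap: -0.001
t 12.85 tcp [0.488  0.1851 0.0501] F [-0.5 -0.3  0.2] q [-0.32  0.88  1.92  1.03  1.02 -2.49]
turn [ 0.0002 -0.0001 -0.0007]
[0.489 0.186 0.052] shift [-0.007  0.023 -0.005]
[0.49  0.214 0.052] shift [0.031 0.199 0.21 ]
```

View pics/s11.png

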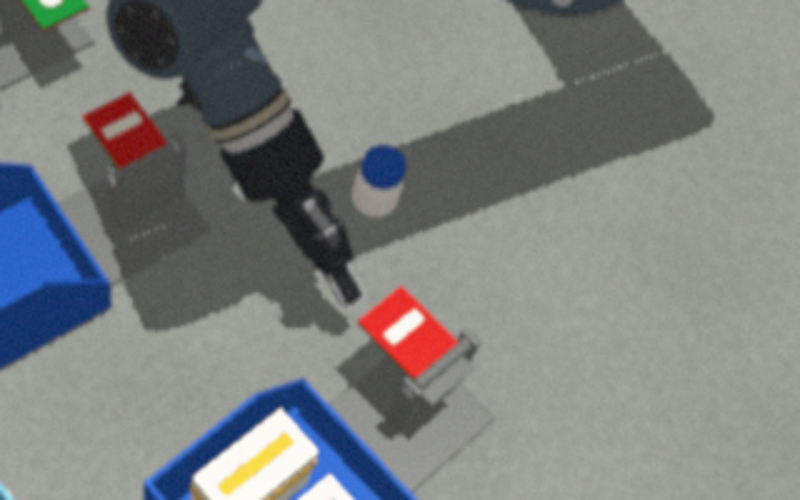

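The tip at (350,298) in the crop is just outside the red flag's free edge at (380,305). I'll insert it.

```bash
python3 -m inch '[[1,[0.01,0.05,0.05],[0,0,0]],[1,[0.02,0.1,0.1],[0,0,0]],[1,[0.02,0.15,0.15],[0,0,0]],[1,[0.03,0.19,0.21],[0,0,0]],[1,[0.03,0.19,0.21],[0,0,0]],[1,[0.03,0.19,0.21],[0,0,0]]]'
python3 - <<'E'
from h import *
p,d=snapshot("scene");cv2.imwrite("pics/s12.png",cv2.resize(p[190:290,350:510],(800,500)))
rows([*fp("r",[(64,.052),(62,.079),(57,.109),(44,.131),(24,.139),(9,.139),(-5,.134),(60,.16)])],Rt(0,50,1)*R.from_rotvec([0,0,np.radians(15)]))
E
```

```text
t: 13.45
tcp_pos: [0.4895, 0.2139, 0.0507]
tool_rot: [0.12, 0.898, 0.419, -0.057]
force: [-0.2, -0.2, -0.4]
finger_gap: 0.001
t 13.5 tcp [0.4897 0.2137 0.0507] F [ 0.3 -0.7 -0. ] q [-0.26  0.88  1.92  1.08  1.   -2.48]
turn [ 0.0001 -0.0002 -0.0008]
[0.49  0.214 0.052] shift [-0.002  0.013 -0.006]
[0.49  0.216 0.079] shift [ 0.056  0.225 -0.164]
[0.49  0.221 0.109] shift [ 0.123  0.478 -0.318]
[0.491 0.234 0.131] shift [ 0.186  0.723 -0.36 ]
[0.492 0.254 0.139] shift [ 0.229  0.908 -0.258]
[0.492 0.269 0.139] shift [ 0.249  1.002 -0.143]
[0.493 0.283 0.134] shift [ 0.258  1.053 -0.003]
[0.49  0.218 0.16 ] shift [ 0.223  0.837 -0.668]
```

View pics/s12.png

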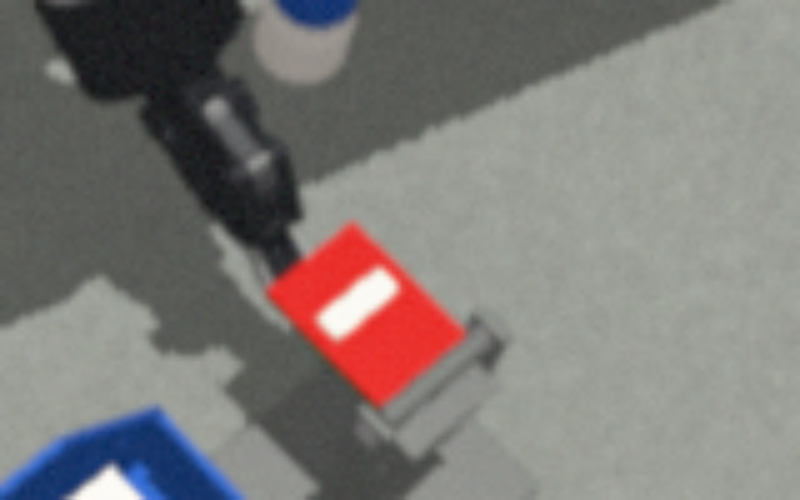

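The tip has disappeared under the flag's edge at (285,270). I'll lift it.

```bash
python3 -m inch '[[1,[0.02,0.08,-0.05],[0,0,0]],[1,[0.04,0.16,-0.11],[0,0,0]],[1,[0.06,0.23,-0.16],[0,0,0]],[1,[0.08,0.31,-0.21],[0,0,0]],[1,[0.1,0.39,-0.27],[0,0,0]],[1,[0.12,0.48,-0.32],[0,0,0]],[1,[0.14,0.56,-0.34],[0,0,0]],[1,[0.16,0.64,-0.35],[0,0,0]],[1,[0.19,0.72,-0.36],[0,0,0]]]'
python3 - <<'E'
from h import *
p,d=snapshot("scene");cv2.imwrite("pics/s13.png",cv2.resize(p[190:290,350:510],(800,500)))
rows([*fp("r",[(24,.139),(9,.139),(-5,.134),(60,.16)])],Rt(0,50,1)*R.from_rotvec([0,0,np.radians(15)]))
E
```

```text
t: 14.4
tcp_pos: [0.4905, 0.2341, 0.1316]
tool_rot: [0.121, 0.898, 0.419, -0.057]
force: [-0.3, -1.3, -0.5]
finger_gap: 0.002
t 14.45 tcp [0.4902 0.2349 0.1326] F [-0.  -1.   1.5] q [-0.21  0.71  1.91  1.02  1.07 -2.29]
turn [ 0.0003 -0.0003 -0.0007]
[0.492 0.254 0.139] shift [0.031 0.169 0.105]
[0.492 0.269 0.139] shift [0.051 0.263 0.22 ]
[0.493 0.283 0.134] shift [0.06  0.314 0.36 ]
[0.49  0.218 0.16 ] shift [ 0.026  0.099 -0.305]
```

View pics/s13.png

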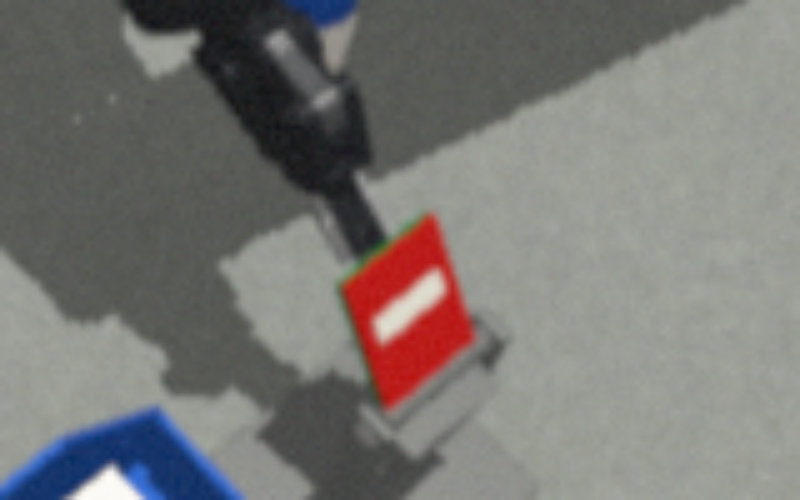

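The flag is partly raised, with its edge at (390,250) in the crop and the tip behind it. I'll push it past upright.

```bash
python3 -m inch '[[1,[0.01,0.06,0.03],[0,0,0]],[1,[0.02,0.11,0.07],[0,0,0]],[1,[0.03,0.17,0.11],[0,0,0]],[1,[0.04,0.22,0.16],[0,0,0]],[1,[0.05,0.26,0.22],[0,0,0]],[1,[0.06,0.29,0.29],[0,0,0]],[1,[0.06,0.32,0.36],[0,0,0]],[1,[0.06,0.32,0.36],[0,0,0]],[1,[0.06,0.32,0.36],[0,0,0]]]'
python3 - <<'E'
from h import *
p,d=snapshot("scene");cv2.imwrite("pics/s14.png",cv2.resize(p[190:290,350:510],(800,500)))
rows([*fp("r",[(60,.16)])],Rt(0,50,1)*R.from_rotvec([0,0,np.radians(15)]))
E
```

```text
t: 15.35
tcp_pos: [0.4929, 0.2824, 0.1325]
tool_rot: [0.12, 0.898, 0.419, -0.057]
force: [0.0, 0.3, 0.0]
finger_gap: -0.001
t 15.4 tcp [0.4931 0.2821 0.1326] F [ 0.3 -0.5  0.2] q [-0.12  0.71  1.9   1.09  1.04 -2.25]
turn [ 0.0002 -0.0002 -0.0009]
[0.49  0.218 0.16 ] shift [-0.026 -0.202 -0.668]
```

View pics/s14.png

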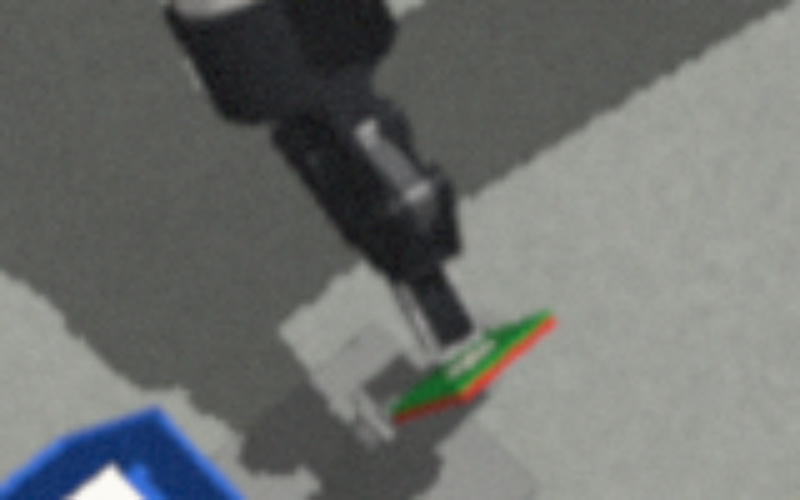

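The flag shows its green face at (470,360). I'll check that it is really falling before I withdraw.

```bash
python3 -m inch '[[1,[0,0,0],[0,0,0]],[1,[0,0,0],[0,0,0]],[1,[0,0,0],[0,0,0]]]'
python3 - <<'E'
from h import *
p,d=snapshot("scene");cv2.imwrite("pics/s15.png",cv2.resize(p[190:290,350:510],(800,500)))
E
```

```text
t: 15.7
tcp_pos: [0.4933, 0.2819, 0.1328]
tool_rot: [0.121, 0.898, 0.419, -0.057]
force: [0.9, 0.7, 0.3]
finger_gap: 0.0
```

View pics/s15.png

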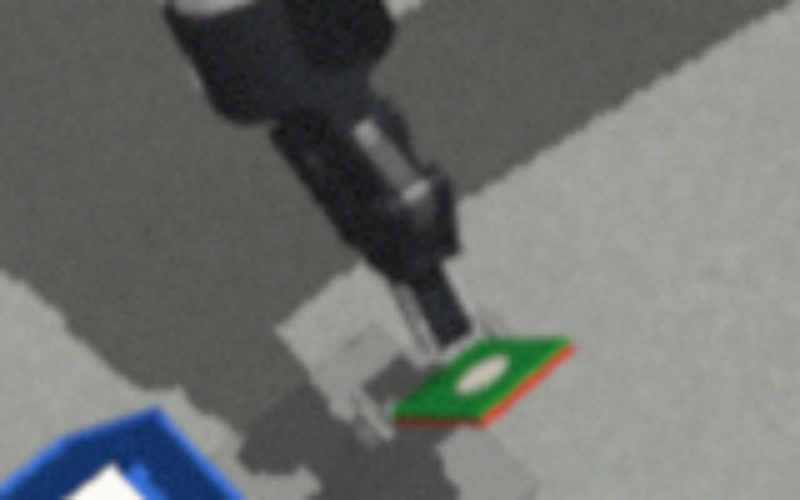

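It has left the finger and is falling to the green side. I'll back off and go up.

```bash
python3 -m inch '[[1,[0,0,-0.15],[0,0,0]],[1,[0,0,-0.3],[0,0,0]],[1,[0,0,-0.45],[0,0,0]],[1,[0,0,-0.6],[0,0,0]],[1,[0.05,0.2,-0.75],[0,0,0]],[1,[0.1,0.4,-0.9],[0,0,0]],[1,[0.15,0.6,-1],[0,0,0]],[1,[0.2,0.8,-1],[0,0,0]],[1,[0.2,0.8,-1],[0,0,0]],[1,[0.2,0.8,-1],[0,0,0]]]'
python3 -m inch '[[1,[0,0,0],[0,0,0]],[1,[0,0,0],[0,0,0]],[1,[0,0,0],[0,0,0]],[1,[0,0,0],[0,0,0]],[1,[0,0,0],[0,0,0]],[1,[0,0,0],[0,0,0]],[1,[0,0,0],[0,0,0]],[1,[0,0,0],[0,0,0]],[1,[0,0,0],[0,0,0]],[1,[0,0,0],[0,0,0]]]'
python3 - <<'E'
from h import *
for n in("scene","side"):
    p,d=snapshot(n);cv2.imwrite(f"pics/{n}16.png",p);print(n)
    for f in flags(n,p):print(*f[:5])
E
```

```text
t: 16.75
tcp_pos: [0.4949, 0.2576, 0.2604]
tool_rot: [0.12, 0.898, 0.419, -0.056]
force: [0.2, -0.5, -0.3]
finger_gap: -0.0
t: 17.75
tcp_pos: [0.495, 0.2584, 0.2602]
tool_rot: [0.121, 0.898, 0.419, -0.057]
force: [0.6, -0.4, -0.1]
finger_gap: 0.002
scene
green (430, 261, 40, 38) [492.4 314.9] [64.2 49.6] 89.0
green (264, 105, 31, 26) [ 501.3 -222.6] [65.2 50.7] 82.2
red (294, 158, 32, 29) [543.4 -58.3] [62.7 48.8] 80.2
side
green (316, 254, 25, 21) [ 500.6 -223. ] [63.3 48.7] 82.3
red (313, 211, 22, 17) [541.7 -59.8] [65.6 50.7] 81.3
```

View pics/scene16.png

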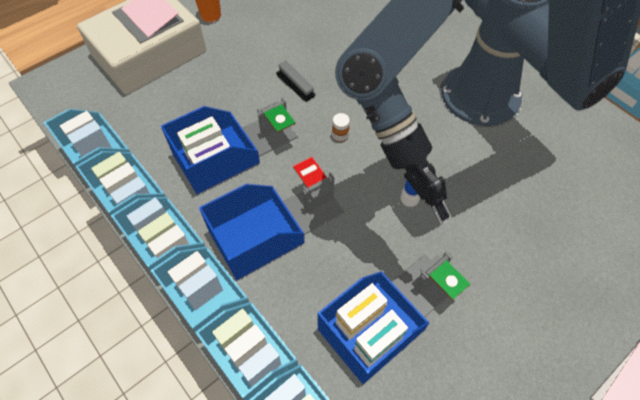

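View pics/side16.png

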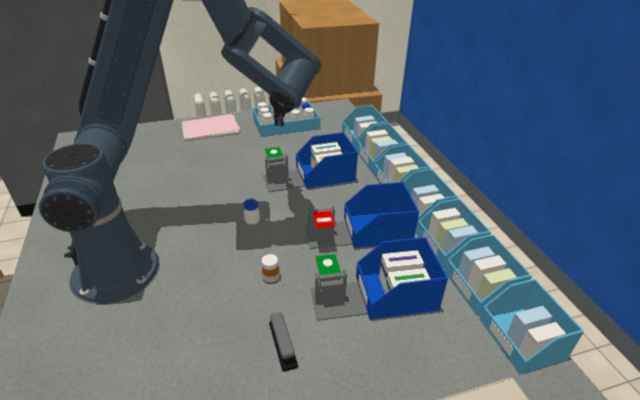

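All three flags fit level rectangles in the plane at flag height: empty red, refilled green, stocked green. The jars, cartons and stapler sit at the same pixels as at the start, and the robot is clear.

```bash
python3 -c "
from station import *
print(sign_off(), sense()['t'])"
```

```text
the job is handed in; nothing more can be done
the job is handed in; nothing more can be done
```

I turned over both out-of-date flags with the shut fingers tilted 50° under their free edges. The empty bin's flag now lies red up and the refilled bin's flag lies green up. I handed in about 18 s into the 59 s limit.

**Flags:** in the last scene picture all three outlines match a level plate of about 63–65 × 50 mm. The side view agrees for the empty and stocked flags. There the refilled flag was too small for my automatic fit, so I judged it by eye as level and green. That last picture was taken about 2 s after the refilled flag was seen falling. I did not compare two pictures to confirm every flag was at rest.

**Other objects:** by eye, the cartons, jars and stapler look unmoved, though I did not measure them. In the last scene view the gripper partly hid the blue-capped jar, but the side view shows it in place.

**Forces:** the readings I took stayed under about 2 N. They are the wrist force at the end of each move, not the finger contact force that is judged.

**Adjustments on the way:** I lowered the tool closer to the empty bin's flag than first planned, to clear the refilled one. I also twisted the tool 15° to keep joint 6 away from its limit.

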